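# Shut and lock the leatherworker's tool chest

## Task

The drawer of the tool chest was left open with its red lock knob down, which blocks it. Pull the lock knob all the way up, push the drawer gently shut until it snaps fully home, then press the knob all the way down again so the drawer is locked. The jar in the drawer must stay upright, and the bowl, the mallet and the shoe last stay where they are.

Things in the scene. Friction and masses are not known exactly. Their poses are not given: they have to be found in the camera images.
- chest: wooden tool chest fixed on the table, 220 mm deep (its x), 300 mm wide (its y), 125 mm high (z up). Origin: middle of the lower front edge of the case, on the table; x points from the front to the back of the chest, the drawer opens towards -x. The flat top is at z = 125 mm. It stands at various places and yaws
- drawer (a joint): opening of the drawer in m: 0 = fully home, grows as it slides out to the chest's -x (at most 0.14). Green front board 15 mm thick, 294 mm wide, z = 10 to 115 mm; home, its outer face is at chest x = -15 mm. Runs freely to 15 mm from home, then a sprung detent takes about 10 N; from about 5 mm it draws itself home. With the lock knob down it is blocked at about 37 mm
- drawer_handle (a point): middle of the brass bar handle on the drawer front: bar 11 mm thick, 100 mm long along the chest's y, its axis 28 mm in front of the board (22 mm gap behind it), 85 mm above the table; moves with the drawer, at chest x = -43 mm when home. Axes as the chest
- lock_knob (a joint): height of the lock knob's slide in m: 0 = all the way down, 0.026 = all the way up. It stays where it is left; a detent halfway takes about 8 N either way. Its pin can go down only when the drawer is home or pulled out clear of it
- knob_top (a point): centre of the top face of the red lock knob on the chest top, at chest x = 40 mm, y = 70 mm (towards the chest's left end). The knob is round, 36 mm in diameter and 32 mm tall, its stem goes straight down; its top is 172 mm above the table when down, 198 mm when up
- jar: small amber glass jar with a black lid, 40 mm in diameter, 55 mm high, 90 g, standing loose on the drawer floor (21 mm above the table) in the compartment at the chest's -y end. Origin: centre of its underside, z up
- bowl: wooden bowl, 170 mm in diameter, 50 mm high, loose bystander. Origin: centre of its underside
- mallet: mallet lying on the table, 190 mm long, black head 60 x 110 x 60 mm, loose bystander. Origin: on the table under the neck, x towards the head
- last: wooden shoe last, 190 mm long, 60 mm wide, 85 mm high, loose bystander. Origin: centre of its underside, x towards the toe
There are look-alikes about, which are no part of the job. There is more than one size of the jar; the job needs the smaller.

How it is judged:
By the outcome, as a careful person would: the job done as asked, in the order asked, and still so for the second after the job is handed in, with the robot touching nothing.
It also fails if it takes over 51 s, if anything falls off the work surface, if the arm or the gripper's body presses on something with over 40 N, if the wrist force passes 120 N, or if a joint passes its speed limit or range.

## Robot

A 6-joint arm with a two-finger parallel gripper is mounted at the origin on the work surface. World frame = base frame: x ahead of the robot, y to its left, z up, the work surface at z = 0. Lengths are in mm, angles in rad, forces in N, time in s.
With the tool pointing down it reaches from about 300 to 775 mm from the base axis. Payload 14.6 kg.
Tool frame: the origin (TCP) lies on the centre line of the jaws, within the pads' length; the fingertips stand 19 mm ahead of it and the grasp point (between the pads) is the TCP (bot.tip_reach is the distance from the TCP to the fingertips, in mm); y points along the fingers, x is the direction in which the jaws open and shut, and the axes are right-handed (so a half turn about y gives the same grasp; the last joint's range is limited). The gripper opens to 85 mm and grips with 20 to 120 N. Pads are 22 mm wide; open, the fingers measure 114 mm over their backs; the gripper's body (76 mm by 85 mm) begins 54 mm behind the grasp point. The pads swing forward as they close: fully open they stand 13 mm farther back than shut.
Start: joints at [-1.285, 0.3, 1.521, -0, 1.321, -0.067], TCP at [190.032, -516.118, 250.281] pointing down, gripper open.
Joint ranges: [-3.03, 3.03], [-0.79, 2.21], [0.23, 2.52], [-1.04, 4.18], [0, 3.07], [-2.55, 2.55]. Speed limits (rad/s): [2.22, 2.22, 2.57, 3.14, 3.14, 3.14].

## Interface

Orientations are given as a unit quaternion [w, x, y, z].
In Python, from rig import bot gives the robot as it stands. Calls block until the motion is done:
- bot.move_to(position, orientation): joint-space move of the TCP to a pose.
- bot.servo_line(position, attitude=None, speed=150, until_force=None): straight line of the TCP; attitude=None keeps the orientation; speed is the mean speed in mm/s. With until_force (N) it stops when the force on the tool has changed by that much, and returns True; else False.
- bot.move_joints(angles): joint-space move.
- bot.move_gripper(opening, grip_force=None): finger opening in mm; grip_force is the grip in N (None keeps the last); returns when the fingers have stopped.
- bot.dwell(seconds).
- bot.ik(position, orientation): joint angles nearest the present ones, or None.
- bot.read_state(): the state.
- bot.read_camera(name): name is "scene" or "top"; returns a dict with "image" (420x560x3 uint8, blue, green, red), "depth" (420x560 float32, mm along the optical axis (not along the pixel's ray), 0 where there is no reading), "fovy" (degrees; the focal length in pixels is half the picture's height over the tangent of half this angle, whatever the lens; pixels are square), "cx", "cy" (the principal point, pixels), "eye" and "attitude" of the camera in the world. Camera axes: x right, y down, z forward; pixel columns grow to the right and rows downward; lengths in mm; the calibration is good to about 2 mm. A picture is of the moment at which its call begins.
A pose or a line that the arm cannot do raises bot.MotionError and nothing moves.
- bot.finish_job(): hands the job in, once; it reports no verdict.
The state is a dict: "clock": time; "joint_positions": joint angles; "qvel": joint speeds; "effort": joint torques, N m; "ee_pos": TCP position; "tool_rot": TCP orientation; "ft_force": force on the tool from outside, world axes, zero at the start; "moment": the same for the moment, N m; "grip_width": finger opening in mm.
Only numpy, scipy, OpenCV 4.12 (cv2) and the standard library are available. Lean on these libraries where they do the work, as an engineer would, in place of code of your own. Each camera call takes 0.05 s, during which the arm holds its last target. There are 200 camera calls.

## Working session

There is one attempt and no reset: what is moved stays moved. The work goes in short steps, each a Python script; the robot and the scene stay as the last script left them, time stands still between calls to the robot, and variables do not carry over. Pictures are saved under pics/ and viewed, about 8 in all and at most 12, crops included, and the job is handed in when it is done.

```bash
ls; mkdir -p pics; cat > h.py <<'E'
import numpy as np, cv2
from scipy.spatial.transform import Rotation as R
from rig import bot
def rot(q): return R.from_quat([q[1],q[2],q[3],q[0]])
def quat(r):
    x,y,z,w=r.as_quat(); return [w,x,y,z]
def cam(name):
    c=bot.read_camera(name); c["f"]=c["image"].shape[0]/2/np.tan(np.radians(c["fovy"]/2)); c["R"]=rot(c["attitude"]).as_matrix(); return c
def ray(c,u,v):
    return c["R"]@np.array([(u-c["cx"])/c["f"],(v-c["cy"])/c["f"],1.])
def onplane(c,u,v,z):
    d=ray(c,u,v); e=np.array(c["eye"],float); return e+d*(z-e[2])/d[2]
def cloud(c):
    h,w=c["depth"].shape; u,v=np.meshgrid(np.arange(w),np.arange(h)); d=c["depth"]
    P=np.stack([(u-c["cx"])/c["f"]*d,(v-c["cy"])/c["f"]*d,d],-1)
    return P@c["R"].T+np.array(c["eye"])
E
python3 - <<'E'
from h import *
for n in("scene","top"):
    c=cam(n); cv2.imwrite(f"pics/{n}0.png",c["image"]); print(n,c["eye"],c["attitude"],c["f"],c["cx"],c["cy"])
    np.savez(f"{n}0.npz",**c)
print(bot.read_state())
E
```

```text
pics
scene [ 733.66351523  779.46376194 1100.60599456] [-0.05250104  0.15847322  0.92614826 -0.33820005] 461.9412904827464 280.77043393159227 207.21859625840148
top [ 356.18997463  -14.61277821 1938.5745811 ] [-0.02369265  0.71631368 -0.69686111  0.02679505] 542.2414414512722 286.4225528772578 216.8616675609625
{'clock': 0.1, 'joint_positions': array([-1.28461623e+00,  3.00409485e-01,  1.52151460e+00, -4.79393873e-05,
        1.32067456e+00, -6.65881486e-02]), 'qvel': array([-0.00012962,  0.00085837, -0.00150867, -0.00176837, -0.00019256,
       -0.00043421]), 'effort': array([-9.04020835e-04, -5.44383895e+01, -3.62370801e+01, -1.51297895e-04,
        3.06985065e-03,  3.04160119e-05]), 'ee_pos': array([ 189.96501429, -515.95735058,  249.78322233]), 'tool_rot': array([ 0.58018972, -0.5797705 ,  0.40479114, -0.40421552]), 'ft_force': array([ 0.62511988,  0.43934676, -0.13691954]), 'moment': array([-0.01825225, -0.00967114,  0.02560813]), 'grip_width': 85.13825592854774}
```

View pics/scene0.png

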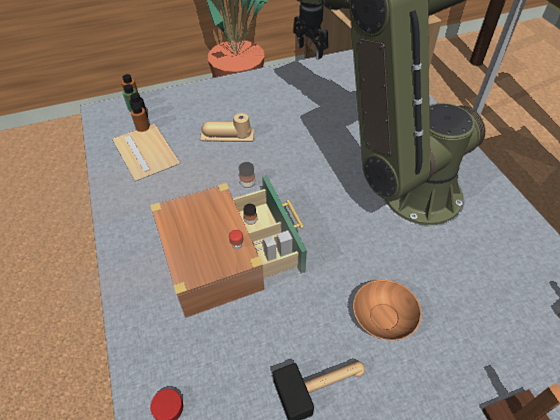

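View pics/top0.png

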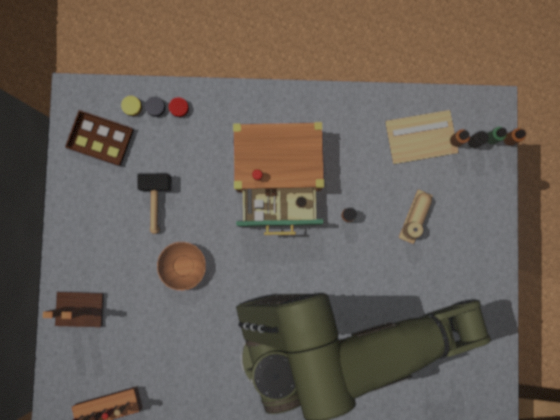

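The top view shows the chest at (279,155). Its red knob is at (257,175), the green drawer front runs from (237,223) to (322,223), and the handle is at (279,233). There are two jars: one in the drawer's -y compartment at (301,202), and a larger look-alike on the table at (349,214). The one in the drawer is the one meant. The red disks at (179,107) top / (167,404) scene are not knobs. Bowl, mallet and last stand clear of the chest.

```bash
cat > meas.py <<'E'
from h import *
def chest(c):
    P=cloud(c); Z=P[...,2]; m=((abs(Z-125)<6)&(P[...,0]>380)&(abs(P[...,1])<260)&(P[...,0]<1100)).astype(np.uint8)
    m=cv2.morphologyEx(m,cv2.MORPH_OPEN,np.ones((9,9)))
    k=max(cv2.findContours(m,0,2)[0],key=cv2.contourArea)
    pts=np.array([onplane(c,u,v,125)[:2] for u,v in k[:,0]],np.float32)
    return cv2.minAreaRect(pts),np.median(Z[m>0])
def mask(c,lo,hi):
    h=cv2.cvtColor(c["image"],cv2.COLOR_BGR2HSV); m=cv2.inRange(h,lo,hi); return m
def knob(c,zs=(172,198)):
    m=mask(c,(0,190,60),(6,255,255))|mask(c,(174,190,60),(180,255,255)); P=cloud(c)
    m[(P[...,2]<140)|(P[...,2]>215)|(P[...,0]<350)|(abs(P[...,1])>260)]=0
    p=P[m>0]; return len(p),p[:,2].max() if len(p) else 0,np.percentile(p,[5,50,95],axis=0).round(1).tolist() if len(p) else 0
def front(c):
    m=mask(c,(60,60,20),(95,255,255)); P=cloud(c)
    m[(abs(P[...,2]-112)>8)|(P[...,0]<300)|(P[...,0]>800)|(abs(P[...,1])>260)]=0
    return cv2.minAreaRect(P[m>0][:,:2].astype(np.float32)),int((m>0).sum())
if __name__=="__main__":
    for n in("scene","top"):
        c=dict(np.load(n+"0.npz")); print(n,chest(c)); print(" knob",knob(c)); print(" front",front(c))
        P=cloud(c)
        m=mask(c,(15,60,60),(30,255,255)); m[(abs(P[...,2]-125)>6)|(P[...,0]<400)|(abs(P[...,1])>260)]=0
        k,l,s,ce=cv2.connectedComponentsWithStats(m)
        for i in range(1,k):
            if s[i,4]>15: print("  brass",s[i,4],ce[i].round(1),onplane(c,*ce[i],125).round(1))
        hm=mask(c,(12,60,60),(30,255,255)); hm[(abs(P[...,2]-88)>6)|(P[...,0]<300)|(P[...,0]>560)|(abs(P[...,1])>150)]=0
        if hm.any(): print("  handle",cv2.minAreaRect(P[hm>0][:,:2].astype(np.float32)),P[hm>0].mean(0))
        bl=(c["image"].max(-1)<60)&(abs(P[...,2]-76)<10)&(P[...,0]>350)&(P[...,0]<700)&(abs(P[...,1])<260)
        k,l,s,ce=cv2.connectedComponentsWithStats(bl.astype(np.uint8))
        for i in range(1,k):
            if s[i,4]>8: print("  lid",s[i,4],ce[i].round(1),P[l==i].mean(0).round(1),np.ptp(P[l==i],axis=0).round(0))
    c=dict(np.load("scene0.npz"))
    im=c["image"][150:330,130:330]; cv2.imwrite("pics/crop0.png",cv2.resize(im,(800,600*0+720)[:2] if 0 else (660,594),interpolation=cv2.INTER_CUBIC))
E
python3 meas.py
```

```text
scene (((695.6802368164062, 19.709030151367188), (221.29518127441406, 300.4806823730469), 2.731076717376709), np.float64(123.95121917443896))
 knob (0, 0, 0)
 front (((469.9355163574219, 7.1343231201171875), (14.822558403015137, 292.43304443359375), 2.852038621902466), 405)
  brass 62 [222.9 187. ] [ 604.4 -125.1  125. ]
  brass 72 [155.5 206.9] [ 799.6 -115.5  125. ]
  brass 96 [255.7 261.6] [591.3 149.7 125. ]
  brass 113 [179.8 287.5] [785.7 159.4 125. ]
  handle ((489.3576354980469, 15.91485595703125), (249.8206787109375, 123.1457290649414), 87.5671615600586) [442.48938781   6.96037192  87.79453959]
  lid 108 [249.3 209.1] [547.6 -62.3  73.7] [34. 39. 13.]Traceback (most recent call last):
  File "meas.py", line 20, in <module>
    c=dict(np.load(n+"0.npz")); print(n,chest(c)); print(" knob",knob(c)); print(" front",front(c))
                                        ~~~~~^^^
  File "meas.py", line 5, in chest
    k=max(cv2.findContours(m,0,2)[0],key=cv2.contourArea)
ValueError: max() iterable argument is empty
```

```bash
python3 - <<'E'
from meas import *
for n,pts in(("scene",[(236,237),(236,241),(250,209),(210,240)]),("top",[(257,175),(280,150),(150,350),(301,202),(349,214),(280,222)])):
    c=dict(np.load(n+"0.npz")); P=cloud(c); h=cv2.cvtColor(c["image"],cv2.COLOR_BGR2HSV)
    for u,v in pts: print(n,u,v,h[v,u],c["depth"][v,u],P[v,u].round(1))
c=dict(np.load("scene0.npz"))
im=c["image"][150:330,130:330]; cv2.imwrite("pics/crop0.png",cv2.resize(im,(660,594),interpolation=cv2.INTER_CUBIC))
E
```

```text
scene 236 237 [  2 169 204] 1150.3601 [622.9  94.8 173.2]
scene 236 241 [  5 148 140] 1148.2975 [625.7 103.2 168.4]
scene 250 209 [12 26 50] 1335.1829 [546.  -60.3  75.8]
scene 210 240 [ 12 130 183] 1209.6935 [683.5  42.7 120.9]
top 257 175 [  1 174 154] 1775.8345 [617.1  79.5 176.5]
top 280 150 [ 13 140 144] 1834.2158 [712.1   7.1 125.1]
top 150 350 [113   9 118] 1910.1648 [ 11.8 446.3  -2.7]
top 301 202 [10 46 50] 1883.232 [543.5 -70.2  64.1]
top 349 214 [150   6  42] 1867.0934 [ 505.2 -236.1   78.1]
top 280 222 [ 72  84 112] 1823.6803 [4.686e+02 3.000e-01 1.182e+02]
```

View pics/crop0.png

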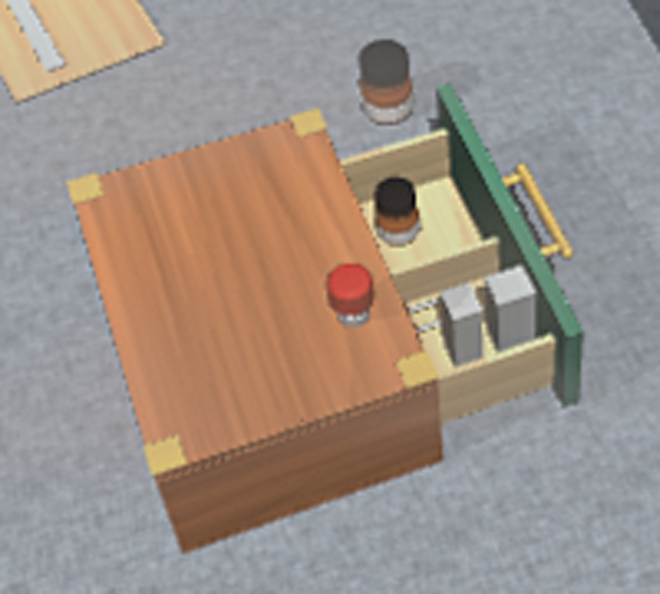

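The smaller jar stands in the drawer at crop (397,210), and the larger one on the table at crop (386,80). The red knob is at crop (351,288), on the +y half of the chest top. Next I'll check the knob against the chest pose by ray casts, then grip it and pull.

```bash
cat >> h.py <<'E'
O=np.array([585.8,14.5]); YAW=np.radians(2.73)
X=np.array([np.cos(YAW),np.sin(YAW)]); Y=np.array([-X[1],X[0]])
def W(x,y,z): return np.r_[O+x*X+y*Y,z]
def C(p): d=np.array(p)[:2]-O; return np.array([d@X,d@Y])
# tool y -> down; jaws (tool x) along chest +-y
def down(s=1):
    x=np.r_[s*Y,0]; y=np.array([0,0,-1.]); return quat(R.from_matrix(np.c_[x,y,np.cross(x,y)]))
E
python3 - <<'E'
from meas import *
for n in("scene","top"):
    c=dict(np.load(n+"0.npz")); m=mask(c,(0,140,100),(4,255,255))|mask(c,(175,140,100),(180,255,255)); P=cloud(c)
    m[(P[...,2]<140)|(P[...,2]>215)|(P[...,0]<500)|(P[...,0]>760)|(abs(P[...,1])>200)]=0
    v,u=np.nonzero(m); p=P[m>0]; print(n,len(u),u.mean(),v.mean(),"top z",np.percentile(p[:,2],90),"cloud",np.median(p,0),"ray172 centre",onplane(c,u.mean(),v.mean(),165 if n=="scene" else 172))
    print(" extent on plane:",[onplane(c,a,v.mean(),172).round(0) for a in(u.min()-.5,u.max()+.5)])
c=dict(np.load("top0.npz")); print("top chest front/board ray", C(onplane(c,280,222,115)), C(onplane(c,279,233,90)))
c=dict(np.load("scene0.npz")); print("board centre chest",C([469.94,7.13]))
print("exp knob",W(40,70,172)); print(rot(bot.read_state()["tool_rot"]).as_matrix().round(3))
for s in(1,-1): print(s,[None if (q:=bot.ik(p,down(s))) is None else np.round(q,2) for p in(W(40,70,260),W(40,70,157),W(-160,0,85),W(-58,0,85))])
E
```

```text
scene 122 235.5 235.41803278688525 top z 172.98530213855037 cloud [622.22785962  87.76160579 170.11024566] ray172 centre [621.77699748  83.54225813 165.        ]
 extent on plane: [array([639.,  83., 172.]), array([606.,  95., 172.])]
top 70 256.98571428571427 174.3 top z 177.46134829216754 cloud [620.54024609  79.8063635  170.54271822] ray172 centre [620.04759223  79.81855456 172.        ]
 extent on plane: [array([620.,  95., 172.]), array([620.,  65., 172.])]
top chest front/board ray [-117.54939031   -8.58742293] [-153.50679608   -4.31531307]
board centre chest [-116.07953651   -1.84328615]
exp knob [622.4205406   86.32573359 172.        ]
[[ 0.346 -0.     0.938]
 [-0.938  0.001  0.346]
 [-0.001 -1.     0.   ]]
1 [array([ 0.08,  0.47,  1.26, -0.  ,  1.41, -1.54]), array([ 0.08,  0.56,  1.38, -0.  ,  1.2 , -1.54]), array([-0.07,  0.26,  2.01, -0.  ,  0.87, -1.69]), array([-0.05,  0.45,  1.74, -0.  ,  0.95, -1.67])]
-1 [array([ 0.08,  0.47,  1.26, -0.  ,  1.41,  1.6 ]), array([ 0.08,  0.56,  1.38, -0.  ,  1.2 ,  1.6 ]), array([-0.07,  0.26,  2.01, -0.  ,  0.87,  1.45]), array([-0.05,  0.45,  1.74, -0.  ,  0.95,  1.48])]
```

Three estimates of the knob agree within a few mm: chest frame (622,86), scene ray (622,84–88) and top ray (620,80). Its top at z≈173 means it is down. The drawer is open about 108 mm. I'll grip lightly first, then centre on the side force.

```bash
python3 - <<'E'
from h import *
p=np.array([621.8,84.5,0]); q=down(1)
def st(t):
    s=bot.read_state(); print(t,round(s["clock"],2),s["ee_pos"].round(1),"F",s["ft_force"].round(1),"w",round(float(s["grip_width"]),1)); return s
bot.move_to(p+[0,0,240],q); st("above")
print(bot.servo_line(p+[0,0,157],speed=100,until_force=12)); st("down")
bot.move_gripper(30,grip_force=20); st("light grip")
bot.dwell(.2); s=st("settled")
c=cam("scene"); cv2.imwrite("pics/grip.png",cv2.resize(c["image"][120:300,130:330],(660,594)))
E
```

```text
above 2.72 [621.9  83.7 240.1] F [ 0.9 -0.6 -0.1] w 85.2
False
down 3.7 [622.1  84.5 157.8] F [-0.4  0.6  1.4] w 85.5
light grip 4.22 [622.1  82.4 158. ] F [ -2.5 -15.3   7.6] w 35.1
settled 4.42 [622.1  82.4 158. ] F [ -3.2 -14.4   8. ] w 34.9
```

View pics/grip.png

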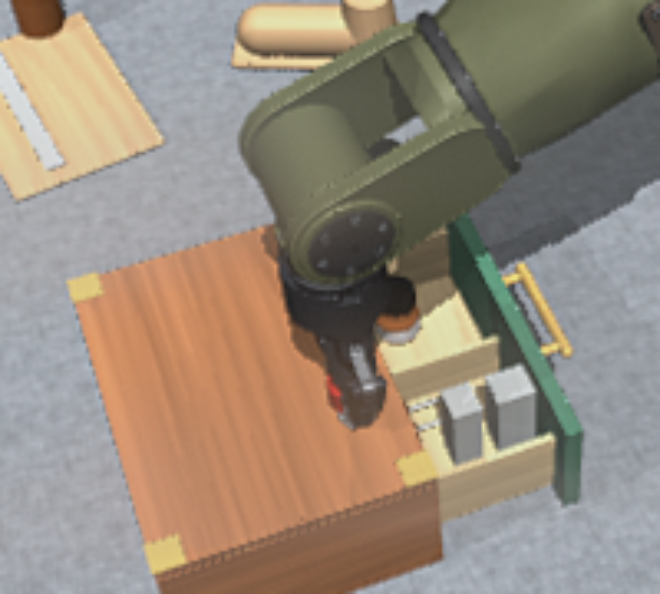

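The knob is between the fingers (34.9 mm opening against 36 mm). The side force says it lies 2–3 mm towards -y, matching the top view. Re-centre, firm up, pull.

```bash
python3 - <<'E'
from h import *
def st(t):
    s=bot.read_state(); print(t,round(s["clock"],2),s["ee_pos"].round(1),"F",s["ft_force"].round(1),"w",round(float(s["grip_width"]),1)); return s
s=st("0")
y=82.4
bot.servo_line([621.8,y,157.5],speed=40); s=st("recentre")
for i in range(2):
    if abs(s["ft_force"][1])<4: break
    y+=s["ft_force"][1]/7; bot.servo_line([621.8,y,157.5],speed=40); s=st("recentre")
bot.move_gripper(30,grip_force=60); bot.dwell(.1); s=st("firm")
z0=s["ee_pos"][2]
print("stopped",bot.servo_line([621.8,y,z0+29],speed=30,until_force=30)); bot.dwell(.1); s=st("up"); print("rise",s["ee_pos"][2]-z0)
c=cam("scene"); cv2.imwrite("pics/up.png",cv2.resize(c["image"][120:300,130:330],(660,594)))
E
```

```text
0 4.47 [622.1  82.5 157.9] F [ -2.9 -13.6   6.1] w 34.9
recentre 4.72 [622.   82.1 158. ] F [ 0.4 -3.   6.1] w 35.0
firm 5.03 [622.1  82.1 158.2] F [-1.4 -4.3  5.8] w 33.9
stopped True
up 6.05 [621.9  81.9 184.2] F [5.2 0.5 1.2] w 33.8
rise 26.033484693610802
```

```bash
python3 - <<'E'
from h import *
def st(t):
    s=bot.read_state(); print(t,round(s["clock"],2),s["ee_pos"].round(1),"C",C(s["ee_pos"]).round(1),"F",s["ft_force"].round(1),"w",round(float(s["grip_width"]),1)); return s
bot.move_gripper(80); st("released")
p=bot.read_state()["ee_pos"]; bot.servo_line([p[0],p[1],265],speed=150)
q=down(1); Yc=-3
bot.move_to(W(-205,Yc,230),q); bot.move_gripper(0,grip_force=40)
bot.servo_line(W(-205,Yc,88),speed=150,until_force=15); st("in front")
c=cam("scene"); cv2.imwrite("pics/front.png",cv2.resize(c["image"][130:310,130:330],(660,594)))
from meas import mask
for n in("scene","top"):
    c=cam(n); m=mask(c,(0,140,100),(4,255,255))|mask(c,(175,140,100),(180,255,255)); P=cloud(c)
    m[(P[...,2]<140)|(P[...,2]>225)|(P[...,0]<500)|(P[...,0]>760)|(abs(P[...,1])>200)]=0
    print(n,(m>0).sum(),"knob",np.median(P[m>0],0).round(1),"top z",np.percentile(P[m>0][:,2],90))
E
```

```text
released 6.62 [621.5  81.6 184.2] C [38.9 65.3] F [-0.3 -0.2 -0.1] w 79.9
in front 10.14 [381.5   1.7  88.6] C [-204.7   -3.1] F [0.5 0.7 0.6] w -0.1
scene 145 knob [623.6  88.8 195.8] top z 198.01253876454888
top 74 knob [620.3  79.  197.9] top z 203.18584804182657
```

View pics/front.png

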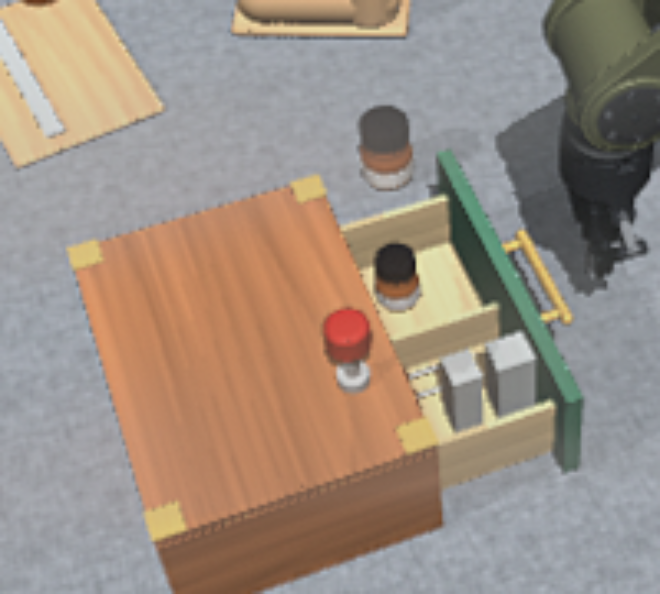

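The knob is at its top, 198 mm. It now shows a long stem at crop (352,370). The jar is upright and the shut fingers are in front of the handle. Now the push.

```bash
python3 - <<'E'
from h import *
def st(t):
    s=bot.read_state(); print(t,round(s["clock"],2),"C",C(s["ee_pos"]).round(1),s["ee_pos"][2].round(1),"F",s["ft_force"].round(1)); return s
Yc=-3
print(bot.servo_line(W(-150,Yc,88),speed=25,until_force=3)); s=st("contact")
xc=C(s["ee_pos"])[0]
print(bot.servo_line(W(xc+82,Yc,88),speed=35,until_force=25)); s=st("pushed")
print(bot.servo_line(W(-52,Yc,88),speed=20,until_force=28)); s=st("home?"); bot.dwell(.2); st("rest")
c=cam("scene"); cv2.imwrite("pics/home.png",cv2.resize(c["image"][130:310,130:330],(660,594)))
E
```

```text
False
contact 12.64 C [-150.   -3.] 88.0 F [-0.8  0.8 -0.5]
False
pushed 15.13 C [-69.2  -2.9] 87.9 F [-12.9   0.7   7.4]
True
home? 15.72 C [-59.9  -2.9] 87.2 F [-5.  -0.   3.9]
rest 15.93 C [-59.9  -2.9] 87.1 F [-5.9 -0.3  4.4]
```

View pics/home.png

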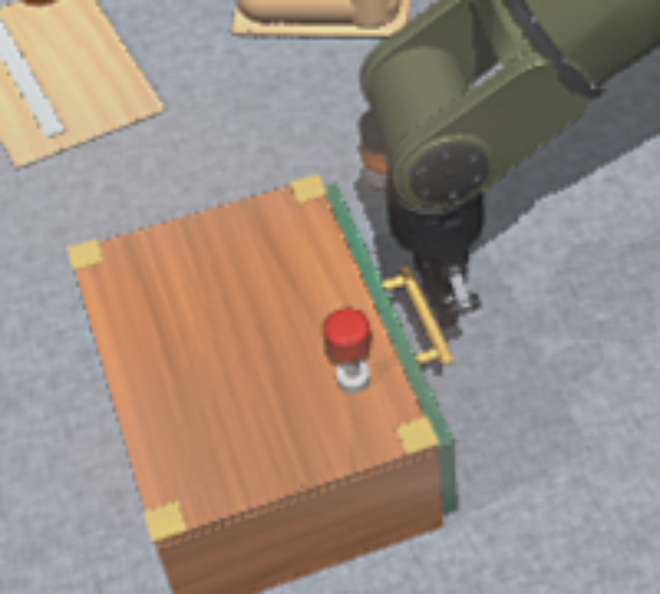

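The green front now lies flush along the case (crop (365,270) to (450,470)). The push stopped on a hard force rise at TCP x = -60, where the home handle should be. Back off, measure the board, then press the knob.

```bash
python3 - <<'E'
from h import *
from meas import front
def st(t):
    s=bot.read_state(); print(t,round(s["clock"],2),s["ee_pos"].round(1),"F",s["ft_force"].round(1)); return s
bot.servo_line(W(-110,-3,88),speed=80); bot.servo_line(W(-110,-3,250),speed=200); st("clear")
for i in(1,):
    c=cam("scene"); r,n=front(c); print("board",r,n,"C",C(r[0]).round(1))
q=down(1)
bot.move_to([621.7,82,245],q)
print(bot.servo_line([621.7,82,205],speed=40,until_force=4)); st("touch")
hit=bot.servo_line([621.7,82,189],speed=20,until_force=38); s=st("press"); bot.dwell(.2); st("rest"); print(hit)
E
```

```text
clear 17.71 [475.7   6.3 248.9] F [ 0.   0.1 -0. ]
board ((576.7369384765625, 11.020523071289062), (12.164067268371582, 291.1743469238281), 2.9343056678771973) 279 C [-9.2 -3. ]
True
touch 19.26 [621.3  81.9 209.8] F [-0.1 -0.   0.1]
press 20.48 [621.8  82.  190.9] F [-8.9 -0.4 16.8]
rest 20.68 [621.8  82.  190.9] F [-9.2 -1.2 17. ]
False
```

```bash
python3 - <<'E'
from h import *
from meas import front,mask
def st(t):
    s=bot.read_state(); print(t,round(s["clock"],2),s["ee_pos"].round(1),"F",s["ft_force"].round(1)); return s
print(bot.servo_line([621.7,82,187],speed=15,until_force=15)); st("press2")
bot.servo_line([621.7,82,260],speed=150); bot.move_to(W(-200,-80,330),down(1)); st("away")
for n in("scene","top"):
    c=cam(n); cv2.imwrite(f"pics/{n}_end.png",c["image"])
    m=mask(c,(0,140,100),(4,255,255))|mask(c,(175,140,100),(180,255,255)); P=cloud(c)
    m[(P[...,2]<140)|(P[...,2]>225)|(P[...,0]<500)|(P[...,0]>760)|(abs(P[...,1])>200)]=0
    print(n,(m>0).sum(),"knob",np.median(P[m>0],0).round(1),"top z",np.percentile(P[m>0][:,2],90))
    r,k=front(c); print("board",C(r[0]).round(1),np.round(r[1],1),k)
E
```

```text
True
press2 20.88 [622.1  82.1 191. ] F [-3.6 -0.5  8.3]
away 22.61 [390.4 -74.8 329.7] F [ 0.   0.4 -0.5]
scene 138 knob [622.9  89.6 170.1] top z 172.64554378893666
board [-9.5 -1.1] [ 11.9 287.7] 267
top 69 knob [621.   79.6 172. ] top z 177.92489919648293
board [-9.8 -7.4] [ 11.4 284.6] 227
```

View pics/scene_end.png

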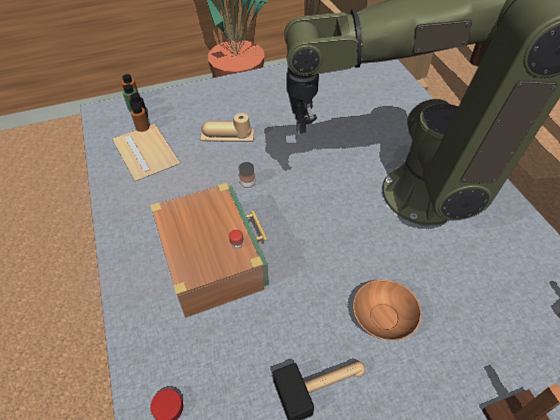

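The knob is back at its starting height (scene (236,237)) and the front is flush. The bowl, mallet and last are at the same pixels as before. The board's outer edge is at -9.5 - 6 ≈ -15.5 mm, against -15 mm when home.

```bash
python3 -c "
from rig import bot
print(bot.finish_job(), bot.read_state()['clock'])"
```

```text
the job is handed in; nothing more can be done
the job is handed in; nothing more can be done
```

The job is done and handed in, with the robot's clock at about 23 s of the 51 s allowed. I pulled the lock knob up, pushed the drawer shut by its handle, and pressed the knob down again with closed fingers.

What the last checks showed:
- **Knob pulled up:** it rose 26.0 mm by the arm, and the camera put its top at about 198 mm.
- **Drawer home:** the push ended on a hard stop with the tool at chest x = -60 mm. The board's outer face measured about -15.5 mm, against -15 mm when fully home.
- **Knob down again:** the fingertips stopped at about 172 mm. The camera put its top at 172.6 mm, matching the start, so the pin went all the way in.
- **Bystanders:** the bowl, mallet and shoe last look unmoved in the last scene picture.

What disagreed or could not be checked:
- **Camera disagreement:** the two cameras differed by about 8–10 mm in y on the knob. The force while gripping settled it at y ≈ 82 mm.
- **Handle contact:** the slow approach to the handle stopped at its end point without reporting contact, so it may have nudged the drawer slightly.
- **Knob touch:** the touch stop on the knob came about 7 mm below the knob's expected top and then read almost no force. The knob had probably already started down.
- **Jar:** it was upright before the push. It cannot be seen in the shut drawer, so its being upright now rests on the slow push.

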